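# Lock a model-car wheel on its axle with a push nut

## Robot

A 7-joint arm with a two-finger parallel gripper is mounted at the origin on the work surface. World frame = base frame: x ahead of the robot, y to its left, z up, the work surface at z = 0. Lengths are in mm, angles in rad, forces in N, time in s.
With the tool pointing down it reaches from about 425 to 975 mm from the base axis. Payload 16.7 kg.
Tool frame: the origin (TCP) lies midway between the tips of the shut fingers; the grasp point (between the pads) lies 19 mm behind it; z points along the fingers, y is the line along which they close (so a half turn about z gives the same grasp; the last joint's range is limited). The gripper opens to 85 mm and grips with 20 to 120 N. Pads are 22 mm wide; open, the fingers measure 114 mm over their backs; the gripper's body (76 mm by 85 mm) begins 54 mm behind the grasp point. The pads swing forward as they close: fully open they stand 13 mm farther back than shut.
Start: joints at [1.012, 0.426, 0.074, 1.606, -0.034, 1.111, -0.067], TCP at [268.284, -619.354, 231.302] pointing down, gripper open.
Joint ranges: [-2.85, 2.85], [-0.5, 2.14], [-1.23, 1.37], [0.21, 2.46], [-1.02, 4.16], [0.16, 2.05], [-2.73, 2.73]. Speed limits (rad/s): [1.89, 1.89, 2.39, 2.39, 3.01, 3.01, 3.01].

## Interface

Orientations are given as a unit quaternion [w, x, y, z].
In Python, from plant import r gives the robot as it stands.
- The arm moves only by the tool move_arm, never from a script. Its argument "series" is a list of rows, each a list of 3 entries, a list of its own where there are three numbers: the shift along the tool's x, y, z in a scale on which 1.0 is 0.6 m, then the turn about the tool's z in parts of the range, where 1.0 means 60 degrees, then the opening, from 0 (shut) to 1 (fully open). In form: [[[tx, ty, tz], roll, fingers], ...]. A call has 1 to 12 rows; each row is the pose to reach, as a shift and turn from the pose commanded when the call began, along the tool's axes at that moment; what a row does not reach only later rows make up. A row lasts 1/12 s, in which the tool goes at most 41.7 mm and 7.16 degrees, less where a joint would pass 70% of its speed; a pose out of reach is approached as far as the arm can. A call with a gripper value outside its range is refused whole. The fingers move at their own pace and stop on an object; the grip force is fixed at half the most. Time passes only in rows, so rows that repeat a pose let the fingers close. It gives the time, the measured TCP pose, the force, the opening and the grip force at its end, in the units of the state.
- r.observe(): the state, without advancing time (a new reading comes with each control period).
- r.camera(name): name is "scene" or "top" or "wrist"; returns the picture (400x640x3 uint8, red, green, blue); there is no depth.
- r.camera_info(name): a dict with "mtx" (3x3 intrinsics, pixels), "cam_to_world" (4x4, takes a point from camera to world coordinates). Camera axes: x right, y down, z forward; pixel columns grow to the right and rows downward; lengths in mm; the calibration is good to about 2 mm. A picture is of the moment at which its call begins: read the wrist's pose just before it. camera_info takes no time and is no camera call; for the wrist camera it gives the pose at the moment of the call.
- r.close_job(): hands the job in; it is judged then, once.
The state is a dict: "time": time; "joint_positions": joint angles; "qvel": joint speeds; "joint_torque": joint torques, N m; "eef_pos": TCP position; "tcp_rot": TCP orientation; "wrist_force": force on the tool from outside, world axes, zero at the start; "wrist_torque": the same for the moment, N m; "gripper_width": finger opening in mm; "grasp_force": force on a finger pad.
Only numpy, scipy, OpenCV 4.12 (cv2) and the standard library are available. Lean on these libraries where they do the work, as an engineer would, in place of code of your own. Each camera call takes 0.05 s, during which the arm holds its last target. There are 200 camera calls.

## Task

Take the toothed push nut, thread it right way up (as it lies) over the upright axle of the stand and press it straight down until the wheel is hard down on its stop, so that the nut keeps it there when you let go. Stop as soon as it goes solid: the wheel must never be pushed with more than 50 N. Leave the other things on the mat where they are.

Things in the scene. Friction and masses are not known exactly. Their poses are not given: they have to be found in the camera images.
- nut: Push nut: steel collar, 32 mm outside diameter, 18 mm tall, about 90 g, lying flat on the mat the right way up. Bore 13 mm; in a 24 mm recess in its top six small spring teeth point inward, leaving a 7 mm opening about 11 mm above the underside. Origin: centre of its underside, z up along the bore. Grip its outside, fingertips about 6 mm above the underside.
- stand: Fixed axle stand: aluminium block 100 x 100 x 20 mm bolted on the mat, the axle upright at its centre, a wheel lying on the axle: black tyre 84 mm in diameter, 34 mm thick, white hub boss 26 mm in diameter standing 10 mm above the tyre. The nut comes to bear on the boss. Origin: centre of the block's underside, z up along the axle.
- axle_tip (a point): Tip of the axle on its centre line, 106.5 mm above the stand's origin. Plain steel shaft, 10 mm in diameter, its last 8.5 mm tapering to 5 mm. The teeth meet the taper with the nut's underside about 15 mm below the tip, spread over the next 6 mm and then drag: 10 to 16 N to slide the nut down, and it does not slide back up under 8 N.
- wheel (a joint): How far the wheel is pushed down on its spring, in m: 0 free, 0.003 hard on its stop. The spring adds about 3 N at first, 6 N at the stop; then the push rises steeply (some 20 N per mm). Packing under the wheel differs each time and is not measured: the boss's top is 24.5 to 36.5 mm below the axle's tip while the wheel is free.
- collar: Bystander: plain aluminium spacer tube, 32 mm outside diameter, 13 mm bore, 28 mm tall, no teeth, standing on the mat. Origin: centre of its underside.
- spare_wheel: Bystander: a loose wheel like the one on the stand, lying on the mat, no axle. Origin: centre of its underside.
- driver: Bystander: a screwdriver with a blue handle lying on the mat. Origin: underside of its middle, x along it.
Things that resemble listed ones, but are neither listed nor needed, are in the scene too. There is more than one size of the stand; the one meant has the size given above. Several things look just like the nut: the one meant starts nearest to the robot's base.

How it is judged (in metres and radians):
At the end, for the whole second after the job is handed in: The nut, released and at rest, sits level (within 0.12 rad) and centred (within 3 mm) on the axle against the wheel's boss, and keeps the wheel pushed down at least 1.8 mm of its 3 mm (value of joint wheel above 0.0018 m and horizontal distance between nut and axle_tip below 0.003 m and z of nut in the frame of stand between 0.06 and 0.082 m and angle between the z axis of nut and the z axis of stand, either way round below 0.12 rad and linear speed of nut below 0.01 m/s); the robot touches nothing.
It fails at once if the wheel is pushed with more than 50 N (contact force between anything else and packing above 50 N).
It fails at once if a bystander is moved more than 20 mm (distance of any of collar, spare_wheel, driver from where it was at the start of the episode above 0.02 m).
It also fails if it takes over 45 s, if anything falls off the work surface, if the arm or the gripper's body presses on something with over 40 N, if the wrist force passes 120 N, or if a joint passes its speed limit or range.

## Working session

There is one attempt and no reset: what is moved stays moved. The work goes in short steps, Python scripts to look and compute and a tool call to move; the robot and the scene stay as the last step left them, time stands still between calls to the robot, and variables do not carry over. Pictures are saved under pics/ and viewed, at most 10 in all, crops included, and the job is handed in when it is done.

Besides the shell and the picture viewer there is one more tool, called after "Call:" as name([rows], argument=value, ...), one row to a line, values as JSON. move_arm: Moves the arm, as the interface text tells. Its arguments: {"type":"object","properties":{"series":{"type":"array","items":{"type":"array"}}},"required":["series"]}

```bash
mkdir -p pics; ls; python3 - <<'E'
from plant import r
import cv2,numpy as np
s=r.observe();print({k:np.round(v,3).tolist() for k,v in s.items()})
for n in("scene","top","wrist"):
    i=r.camera_info(n);print(n,np.round(i["mtx"],1).tolist(),np.round(i["cam_to_world"],4).tolist())
    cv2.imwrite(f"pics/{n}0.png",r.camera(n)[:,:,::-1])
E
```

```text
pics
{'time': 0.0, 'joint_positions': [1.012, 0.427, 0.074, 1.607, -0.034, 1.111, -0.067], 'qvel': [0.0, -0.001, -0.0, -0.001, -0.001, 0.002, 0.0], 'joint_torque': [-0.0, -94.984, 3.761, -46.352, 0.019, 0.01, -0.0], 'eef_pos': [268.142, -619.006, 230.601], 'tcp_rot': [-0.001, 0.979, 0.203, -0.0], 'wrist_force': [-0.068, -0.235, 0.229], 'wrist_torque': [-0.002, 0.084, -0.05], 'grasp_force': 0.0, 'gripper_width': 85.381}
scene [[453.7, 0.0, 324.0], [0.0, 453.7, 201.9], [0.0, 0.0, 1.0]] [[-0.8742, 0.2563, -0.4124, 1006.1849], [0.4853, 0.4904, -0.7239, 877.0559], [0.0167, -0.833, -0.5531, 804.8004], [0.0, 0.0, 0.0, 1.0]]
top [[520.5, 0.0, 321.5], [0.0, 520.5, 199.0], [0.0, 0.0, 1.0]] [[-0.0653, -0.9775, 0.2007, 192.311], [-0.9979, 0.0648, -0.009, -29.3957], [-0.0042, -0.2009, -0.9796, 1554.957], [0.0, 0.0, 0.0, 1.0]]
wrist [[277.7, 0.0, 319.9], [0.0, 277.7, 201.2], [0.0, 0.0, 1.0]] [[0.3979, -0.8728, -0.2827, 341.901], [-0.9174, -0.3793, -0.1204, -587.7568], [-0.0022, 0.3072, -0.9516, 374.3278], [0.0, 0.0, 0.0, 1.0]]
```

View pics/top0.png

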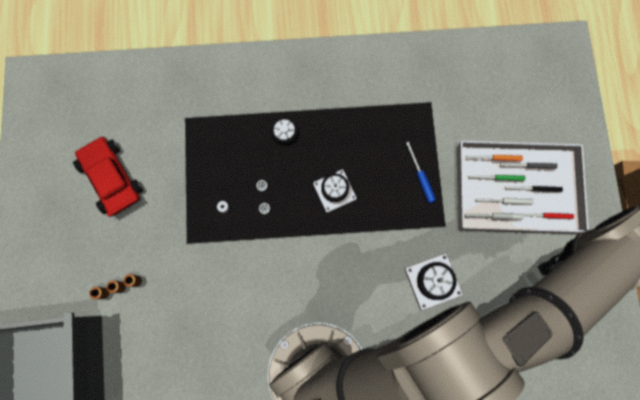

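View pics/scene0.png

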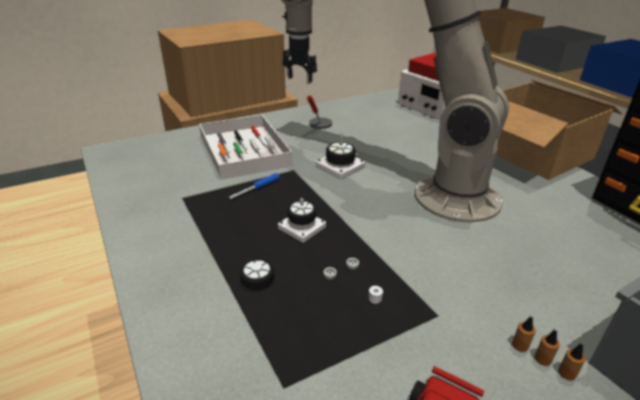

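The top view shows two nuts at (262,185) and (264,208), with the second nearer the base. The collar is at (222,206), a stand on the mat at (335,190), and another stand at (435,281). The scene view shows the nearer nut at (352,263) and the mat stand at (302,225).

```bash
cat > h.py <<'E'
import numpy as np,cv2
from scipy.spatial.transform import Rotation as R
def ray(i,p):
    M=np.array(i["cam_to_world"]);K=np.array(i["mtx"])
    d=M[:3,:3]@np.linalg.solve(K,[p[0],p[1],1.]);return M[:3,3],d/np.linalg.norm(d)
def plane(i,p,z):
    o,d=ray(i,p);return o+d*(z-o[2])/d[2]
def tri(rays):
    A=0;b=0
    for o,d in rays:
        P=np.eye(3)-np.outer(d,d);A=A+P;b=b+P@o
    x=np.linalg.solve(A,b);return x,[float(np.linalg.norm(np.cross(x-o,d))) for o,d in rays]
def proj(i,X):
    M=np.array(i["cam_to_world"]);c=M[:3,:3].T@(np.array(X)-M[:3,3]);u=np.array(i["mtx"])@c;return u[:2]/u[2]
def rot(s):
    q=s["tcp_rot"];return R.from_quat([q[1],q[2],q[3],q[0]]).as_matrix()
E
python3 - <<'E'
from plant import r
from h import *
t,s,w=[r.camera_info(n) for n in("top","scene","wrist")]
def blobs(f,roi,th):
    g=cv2.imread(f,0);x0,y0,x1,y1=roi
    n,l,st,c=cv2.connectedComponentsWithStats((g[y0:y1,x0:x1]>th).astype('u1'))
    return [(np.round(c[k]+[x0,y0],1).tolist(),st[k,2:].tolist()) for k in range(1,n) if st[k,4]>8]
print(blobs("pics/top0.png",(195,170,290,225),70));print(blobs("pics/scene0.png",(315,250,390,310),70))
for a,b in(((264.5,208.5),(352,263)),((262,185.5),(330,272)),((335,187),(302,210)),((437,281),(341,153))):
    print(tri([ray(t,a),ray(s,b)]),plane(t,a,10))
# stand corners by plane z=20
for roi in((305,165,365,215),(395,245,470,310)):
    g=cv2.imread("pics/top0.png",0);x0,y0,x1,y1=roi
    m=(g[y0:y1,x0:x1]>(110 if x0<350 else 190)).astype('u1')
    c=max(cv2.findContours(m,0,1)[0],key=cv2.contourArea);bx=cv2.boxPoints(cv2.minAreaRect(c))+[x0,y0]
    W=np.array([plane(t,p,20) for p in bx]);print(W.round(),W.mean(0).round(),np.linalg.norm(W-np.roll(W,1,0),axis=1).round())
st=r.observe();M=np.array(w["cam_to_world"]);Q=rot(st)
print("cam in tool",(Q.T@(M[:3,3]-st["eef_pos"])).round(1),(Q.T@M[:3,:3]).round(3).tolist())
E
```

```text
[([261.4, 185.1], [12, 13, 115]), ([222.1, 206.2], [13, 13, 124]), ([263.9, 208.0], [13, 13, 118])]
[([383.3, 255.7], [18, 18, 171]), ([352.3, 262.2], [14, 12, 131]), ([329.6, 272.1], [14, 13, 140]), ([375.3, 293.5], [16, 19, 243])]
(array([490.98129856, 129.24061846,  13.08350564]), [0.7310297234822142, 0.7310297234821298]) [490.99783266 130.00885041  10.        ]
(array([561.28063   , 134.01211594,  15.62840038]), [0.14078262450344387, 0.14078262450348805]) [562.74518508 134.52613269  10.        ]
(array([530.68227556, -84.88925187,  64.28410785]), [0.3682388457464385, 0.3682388457466555]) [543.329627   -87.12510093  10.        ]
(array([ 239.22234634, -355.48463739,   53.51100763]), [1.0906554602141434, 1.090655460214258]) [ 241.47827813 -365.63224886   10.        ]
[[ 559.  -18.   20.]
 [ 600. -110.   20.]
 [ 502. -149.   20.]
 [ 463.  -57.   20.]] [531. -84.  20.] [104. 101. 105. 100.]
[[ 284. -278.   20.]
 [ 319. -397.   20.]
 [ 198. -428.   20.]
 [ 164. -310.   20.]] [ 241. -353.   20.] [124. 125. 125. 123.]
cam in tool [  80.1    0.4 -143.7] [[0.001, -0.952, -0.307], [1.0, 0.001, -0.001], [0.001, -0.307, 0.952]]
```

Careful with the scale: shifts go in shares of 0.6 m and turns go in shares of 60 degrees. That gives: 0.37 m / 0.6 = 0.6167, 0.34 m / 0.6 = 0.5667.

Call:
move_arm([
  [[0.0583,-0.05,0],0,1],
  [[0.1167,-0.1,0],0,1],
  [[0.1667,-0.1417,0],0,1],
  [[0.2167,-0.1833,0],0,1],
  [[0.2667,-0.2283,0],0,1],
  [[0.3167,-0.27,0],0,1],
  [[0.3667,-0.3117,0],0,1],
  [[0.4167,-0.355,0],0,1],
  [[0.4667,-0.3967,0],0,1],
  [[0.5167,-0.44,0],0,1],
  [[0.5667,-0.4817,0],0,1],
  [[0.6167,-0.525,0],0,1],
])

```text
time: 1.15
eef_pos: [483.0, -181.5, 231.4]
tcp_rot: [0.0, 0.979, 0.203, 0.0]
wrist_force: [0.0, -0.9, 0.6]
gripper_width: 85.5
grasp_force: 0.0
```

To row units: 0.082 m / 0.6 = 0.1367, -0.07 m / 0.6 = -0.1167.

Call:
move_arm([
  [[0.0467,-0.0383,0],0,1],
  [[0.0917,-0.0767,0],0,1],
  [[0.1367,-0.1167,0],0,1],
  [[0.1367,-0.1167,0],0,1],
  [[0.1367,-0.1167,0],0,1],
  [[0.1367,-0.1167,0],0,1],
])

```text
time: 1.65
eef_pos: [529.7, -86.7, 231.1]
tcp_rot: [0.0, 0.979, 0.203, -0.0]
wrist_force: [-0.1, -0.6, 0.3]
gripper_width: 85.9
grasp_force: 0.0
```

```bash
python3 - <<'E'
from plant import r
from h import *
import pickle
i=r.camera_info("wrist");g=r.camera("wrist");cv2.imwrite("pics/w1.png",g[:,:,::-1]);pickle.dump(i,open("w1.pkl","wb"))
s=r.observe();print(s["eef_pos"],s["qvel"].round(3) if hasattr(s["qvel"],"round") else s["qvel"])
print(proj(i,[531,-84,106.5]),proj(i,[531,-84,70]))
E
```

```text
[529.60976535 -87.36791298 231.14802811] [ 0.012 -0.005  0.004  0.001 -0.001  0.002 -0.001]
[317.67371909 192.87594564] [317.9523789 183.8563286]
```

View pics/w1.png

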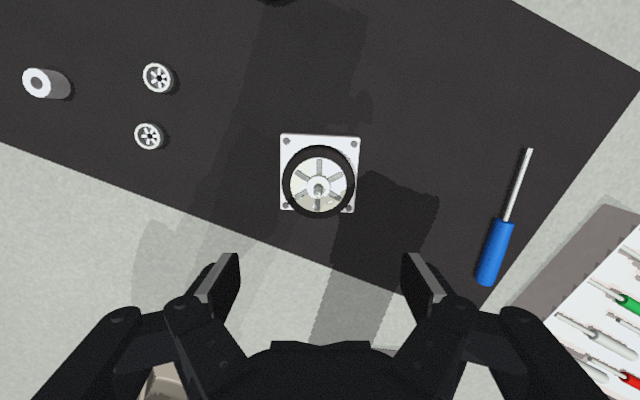

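The wrist view shows the mat stand's axle tip around (318,188). The nut we want is at (150,136), its twin at (157,77) and the collar at (37,82). Next I'll hover over the nut for the second view.

To row units: -0.213 m / 0.6 = -0.355, 0.08 m / 0.6 = 0.1333.

Call:
move_arm([
  [[0.0133,-0.055,0.0167],0,1],
  [[0.0267,-0.1117,0.0333],0,1],
  [[0.04,-0.1667,0.0583],0,1],
  [[0.0533,-0.225,0.0833],0,1],
  [[0.0667,-0.2833,0.1083],0,1],
  [[0.08,-0.3333,0.125],0,1],
  [[0.0833,-0.355,0.1333],0,1],
  [[0.0833,-0.355,0.1333],0,1],
  [[0.0833,-0.355,0.1333],0,1],
  [[0.0833,-0.355,0.1333],0,1],
  [[0.0833,-0.355,0.1333],0,1],
])

```text
time: 2.62
eef_pos: [491.8, 127.2, 151.7]
tcp_rot: [0.0, 0.979, 0.202, 0.0]
wrist_force: [1.0, -0.4, 0.2]
gripper_width: 85.6
grasp_force: 0.0
```

```bash
python3 - <<'E'
from plant import r
from h import *
import pickle
i=r.camera_info("wrist");g=r.camera("wrist");cv2.imwrite("pics/w2.png",g[:,:,::-1]);pickle.dump(i,open("w2.pkl","wb"))
s=r.observe();print(s["eef_pos"],rot(s).round(4).tolist())
print(proj(i,[531,-84,106.5]),proj(i,[491,130,18]))
a=cv2.imread("pics/w1.png");
c1=cv2.resize(a[150:225,280:360],None,fx=5,fy=5,interpolation=2)
b=cv2.imread("pics/w2.png");u,v=map(int,proj(i,[531,-84,90]));u=min(max(u,40),600)
c2=cv2.resize(b[max(v-50,0):v+50,u-40:u+40],None,fx=5,fy=5,interpolation=2)
print(u-40,max(v-50,0))
o=np.zeros((500,800,3),'u1');o[:375,:400]=c1;o[:c2.shape[0],400:]=c2;cv2.imwrite("pics/c.png",o)
E
```

```text
[491.78875039 127.41828411 151.7115568 ] [[0.9186, 0.3953, 0.0007], [0.3953, -0.9186, -0.0002], [0.0005, 0.0005, -1.0]]
[585.35620064 281.85173331] [316.83915635 192.32383683]
527 220
```

View pics/w2.png

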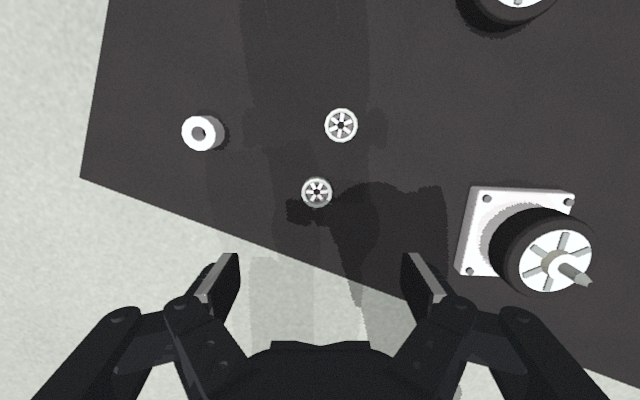

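View pics/c.png

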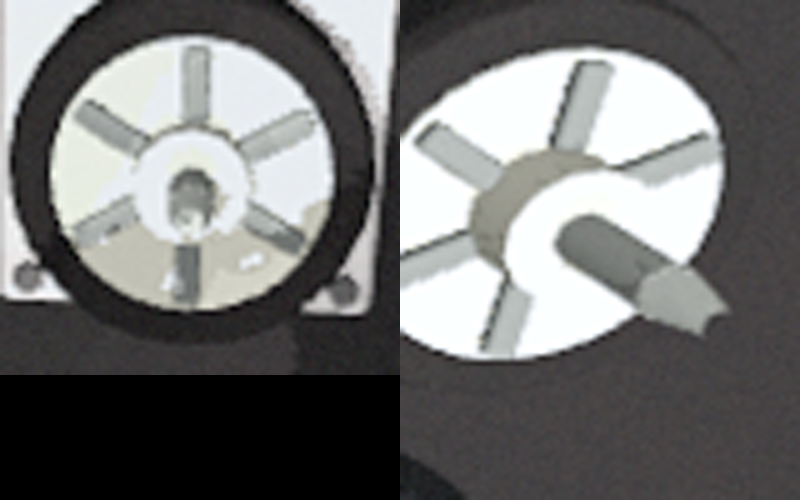

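The crops show the tip's end face at about (317.8,193) in w1 and (590,284.6) in w2. The nut is at (317,192) in w2.

```bash
python3 - <<'E'
from h import *
import pickle
W=[pickle.load(open(f"w{k}.pkl","rb")) for k in(1,2)];G=[cv2.imread(f"pics/w{k}.png",0) for k in(1,2)]
def T(n,a,b): x,e=tri([ray(W[0],a),ray(W[1],b)]);print(n,x.round(1),np.round(e,2))
T("tip",(317.8,193),(590,284.6))
def ell(k,x0,y0,x1,y1,th):
    m=cv2.morphologyEx((G[k][y0:y1,x0:x1]>th).astype('u1'),cv2.MORPH_CLOSE,np.ones((9,9)))
    c=max(cv2.findContours(m,0,1)[0],key=cv2.contourArea);(c,ax,an)=cv2.fitEllipse(cv2.convexHull(c));
    c=(c[0]+x0,c[1]+y0);print(np.round(c,1),np.round(ax,1));return c
a=ell(0,130,118,172,155,110);b=ell(1,296,172,338,212,110);T("nut",a,b);print(plane(W[1],b,18),plane(W[0],a,18))
a=ell(0,138,58,180,98,110);b=ell(1,320,103,362,147,110);T("nut2",a,b)
a=ell(0,289,156,348,214,130)  # hub disc
T("disc",a,(cv2.fitEllipse(np.float32([[591,48],[725,150],[715,225],[545,355],[480,360],[655,325],[700,265],[680,75],[450,95]])/5+[-80+527,220])[0]))
# boss ring centre (top face) from crops
T("boss",(280+194/5,150+188/5),(527+(585-400)/5,220+238/5))
E
```

```text
tip [531.6 -83.8 110.4] [0.41 0.41]
[145.3 135.7] [25.  31.5]
[316.4 193.8] [30.8 34.4]
nut [491.6 130.6  25.4] [0.22 0.22]
[489.33134955 129.78239665  18.        ] [489.45745518 134.50007137  18.        ]
[154.4  76. ] [28.2 35.1]
[342.1 126.6] [36.7 42.1]
nut2 [562.4 134.5  27.4] [0.86 0.86]
[317.9 192.6] [68.  78.5]Traceback (most recent call last):
  File "<stdin>", line 13, in <module>
cv2.error: OpenCV(4.12.0) /io/opencv/modules/imgproc/src/shapedescr.cpp:356: error: (-215:Assertion failed) n >= 0 && (depth == CV_32F || depth == CV_32S) in function 'fitEllipseNoDirect'
```

```bash
python3 - <<'E'
from h import *
import pickle
W=[pickle.load(open(f"w{k}.pkl","rb")) for k in(1,2)];G=[cv2.imread(f"pics/w{k}.png",0) for k in(1,2)]
def hull(k,x0,y0,x1,y1,th=115):
    m=(G[k][y0:y1,x0:x1]>th).astype('u1')
    n,l,s,_=cv2.connectedComponentsWithStats(m)
    h=cv2.convexHull(np.argwhere(l==1+np.argmax(s[1:,4]))[:,::-1].astype('i4'))
    c,ax,an=cv2.fitEllipse(h);print(np.round(c,1)+[x0,y0],np.round(ax,1));return np.array(c)+[x0,y0]
a=hull(0,125,112,178,160);b=hull(1,292,168,342,216)
for p,q in((a,b),((149.5,136),(316.5,192))):
    x,e=tri([ray(W[0],p),ray(W[1],q)]);print("nut",x.round(1),np.round(e,2),plane(W[1],q,18).round(1),plane(W[0],p,18).round(1))
E
```

```text
[146.8 135.9] [24.  28.6]
[316.3 192.1] [29.9 30.9]
nut [491.5 131.   21.2] [0.39 0.39] [491.  130.7  18. ] [490.1 132.7  18. ]
nut [490.8 130.3  16.6] [0.01 0.01] [491.2 130.5  18. ] [491.2 129.6  18. ]
```

To row units: 0.146 m / 0.6 = 0.2433, 0.14 m / 0.6 = 0.2333.

Call:
move_arm([
  [[0.0008,-0.005,0.05],0,0.8],
  [[0.0008,-0.005,0.1083],0,0.8],
  [[0.0008,-0.005,0.1667],0,0.8],
  [[0.0008,-0.005,0.2083],0,0.8],
  [[0.0008,-0.005,0.2333],0,0.8],
  [[0.0008,-0.005,0.2433],0,0.8],
  [[0.0008,-0.005,0.2433],0,0.8],
  [[0.0008,-0.005,0.2433],0,0.8],
])

```text
time: 3.33
eef_pos: [491.1, 131.6, 6.0]
tcp_rot: [0.0, 0.979, 0.203, 0.0]
wrist_force: [0.7, 0.6, -0.1]
gripper_width: 68.4
grasp_force: 0.0
```

Call:
move_arm([
  [[0,0,0],0,0.5],
  [[0,0,0],0,0.3],
  [[0,0,0],0,0],
  [[0,0,0],0,0],
  [[0,0,0],0,0],
  [[0,0,0],0,0],
  [[0,0,0],0,0],
  [[0,0,0],0,0],
])

```text
time: 4.0
eef_pos: [491.2, 131.9, 6.7]
tcp_rot: [0.0, 0.979, 0.203, 0.001]
wrist_force: [-3.5, -1.7, 18.5]
gripper_width: 30.2
grasp_force: 57.8
```

To row units: -0.15 m / 0.6 = -0.25, -0.135 m / 0.6 = -0.225.

Call:
move_arm([
  [[0,0,-0.0167],0,0],
  [[0,0,-0.0583],0,0],
  [[0,0,-0.1167],0,0],
  [[0,0,-0.175],0,0],
  [[0,0,-0.225],0,0],
  [[0,0,-0.25],0,0],
  [[0,0,-0.25],0,0],
  [[0,0,-0.25],0,0],
  [[0,0,-0.25],0,0],
])

```text
time: 4.75
eef_pos: [490.1, 131.6, 155.0]
tcp_rot: [0.0, 0.979, 0.203, -0.0]
wrist_force: [-0.3, -0.4, -1.3]
gripper_width: 29.5
grasp_force: 59.5
```

```bash
python3 - <<'E'
from plant import r
from h import *
import pickle
i=r.camera_info("wrist");g=r.camera("wrist");cv2.imwrite("pics/w3.png",g[:,:,::-1]);pickle.dump(i,open("w3.pkl","wb"))
s=r.observe();print(s["eef_pos"],rot(s).round(4).tolist(),s["wrist_force"],s["grasp_force"],s["gripper_width"])
cv2.imwrite("pics/c3.png",cv2.resize(g[200:350,220:420,::-1],None,fx=4,fy=4,interpolation=2))
print(proj(i,s["eef_pos"]),proj(i,s["eef_pos"]+rot(s)[:,2]*-12))
E
```

```text
[489.88961933 131.61313375 154.55804817] [[0.9176, 0.3975, -0.0013], [0.3975, -0.9176, -0.0004], [-0.0013, -0.0002, -1.0]] [ 0.46998906 -0.44508128 -1.57872694] 59.54254947602749 29.86566446913442
[319.14685736 256.38015941] [319.07495168 267.36351582]
```

View pics/c3.png

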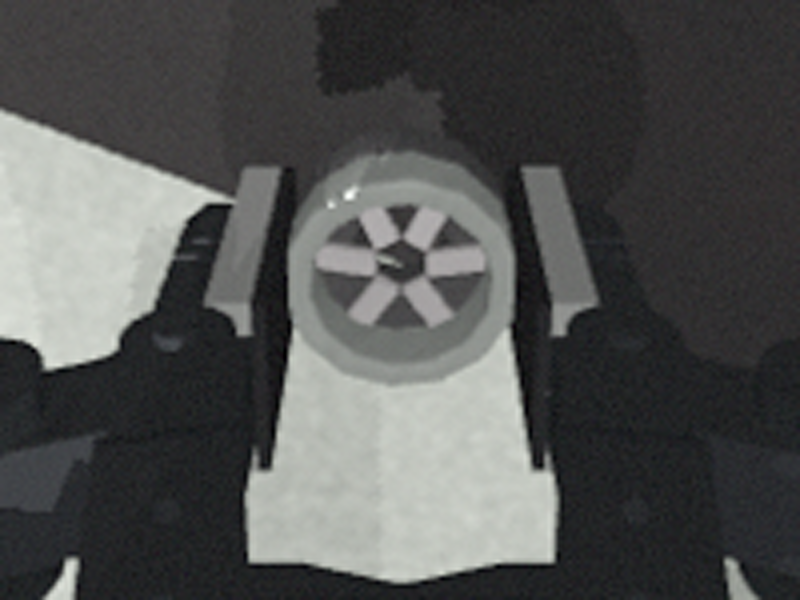

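The nut is held level. Its rim centre is near (319.9,269.9), about 1.2 mm off the tool axis. Next I'll move above the axle.

To row units: 0.2138 m / 0.6 = 0.3563, 0.015 m / 0.6 = 0.025.

Call:
move_arm([
  [[-0.01,0.0417,0],0,0],
  [[-0.0217,0.1,0],0,0],
  [[-0.035,0.1583,0],0,0],
  [[-0.0467,0.2167,0],0,0],
  [[-0.06,0.275,0.0083],0,0],
  [[-0.07,0.325,0.0167],0,0],
  [[-0.0767,0.35,0.025],0,0],
  [[-0.0772,0.3563,0.0333],0,0],
  [[-0.0772,0.3563,0.0333],0,0],
  [[-0.0772,0.3563,0.0333],0,0],
  [[-0.0772,0.3563,0.0333],0,0],
  [[-0.0772,0.3563,0.0333],0,0],
])

```text
time: 5.8
eef_pos: [533.0, -81.3, 135.5]
tcp_rot: [-0.0, 0.979, 0.204, 0.0]
wrist_force: [0.9, 0.7, -0.3]
gripper_width: 30.1
grasp_force: 59.6
```

```bash
python3 - <<'E'
from plant import r
from h import *
import pickle
i=r.camera_info("wrist");g=r.camera("wrist");cv2.imwrite("pics/w4.png",g[:,:,::-1]);pickle.dump(i,open("w4.pkl","wb"))
s=r.observe();Q=rot(s);e=np.array(s["eef_pos"]);print(e,s["wrist_force"],s["gripper_width"])
cv2.imwrite("pics/c4.png",cv2.resize(g[180:330,220:420,::-1],None,fx=4,fy=4,interpolation=2))
w3=pickle.load(open("w3.pkl","rb"));e3=np.array([489.9,131.6,154.56])
p=plane(w3,(319.9,269.9),e3[2]+11.3);print("nut in tool",(Q.T@(p-e3)).round(2))
p=plane(w3,(219.6+401/4,199.6+262/4),e3[2]+4.3);print("teeth in tool",(Q.T@(p-e3)).round(2))
print("tip in tool",(Q.T@(np.array([531.6,-83.8,110.4])-e)).round(2),proj(i,[531.6,-83.8,106.5]))
E
```

```text
[533.10706257 -81.5552008  135.57012244] [ 1.00998538 -0.07608259 -0.65054594] 29.695271465058795
nut in tool [ -1.99   0.43 -11.3 ]
teeth in tool [-3.2   0.39 -4.3 ]
tip in tool [-2.29  1.46 25.17] [321.91378233 238.43369634]
```

View pics/c4.png

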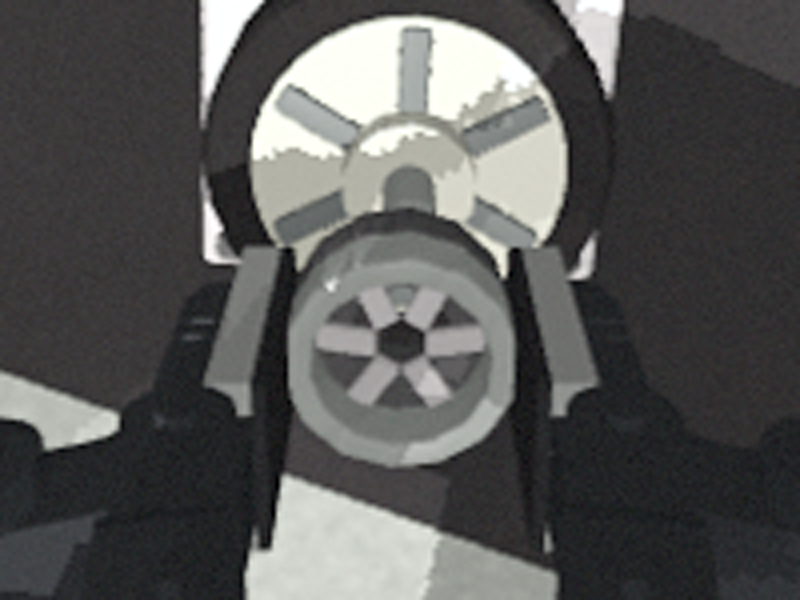

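The nut is over the axle, with the boss centred at crop x≈409 and the nut at about 402, so I'll shift 1 mm along tool y. I'll lower until the tip is about level with the teeth, then check.

To row units: 0.033 m / 0.6 = 0.055, 0.031 m / 0.6 = 0.0517.

Call:
move_arm([
  [[0,0.0017,0],0,0],
  [[0,0.0017,0.01],0,0],
  [[0,0.0017,0.02],0,0],
  [[0,0.0017,0.03],0,0],
  [[0,0.0017,0.0367],0,0],
  [[0,0.0017,0.0417],0,0],
  [[0,0.0017,0.0467],0,0],
  [[0,0.0017,0.0517],0,0],
  [[0,0.0017,0.055],0,0],
  [[0,0.0017,0.055],0,0],
  [[0,0.0017,0.055],0,0],
])

```text
time: 6.77
eef_pos: [533.2, -83.6, 102.3]
tcp_rot: [-0.0, 0.979, 0.203, -0.0]
wrist_force: [-0.9, 0.3, -1.1]
gripper_width: 29.8
grasp_force: 59.6
```

```bash
python3 - <<'E'
from plant import r
from h import *
i=r.camera_info("wrist");g=r.camera("wrist")
s=r.observe();print(s["eef_pos"],s["wrist_force"],s["wrist_torque"],s["gripper_width"],s["tcp_rot"])
cv2.imwrite("pics/c5.png",cv2.resize(g[220:320,260:380,::-1],None,fx=6,fy=6,interpolation=2))
E
```

```text
[533.25225358 -83.60981156 102.32952234] [-1.81775159  0.85079249 -2.20037665] [-0.02567102  0.39161048 -0.02083238] 29.626113464287744 [-6.41596394e-05  9.79181891e-01  2.02984733e-01 -1.36337581e-04]
```

View pics/c5.png

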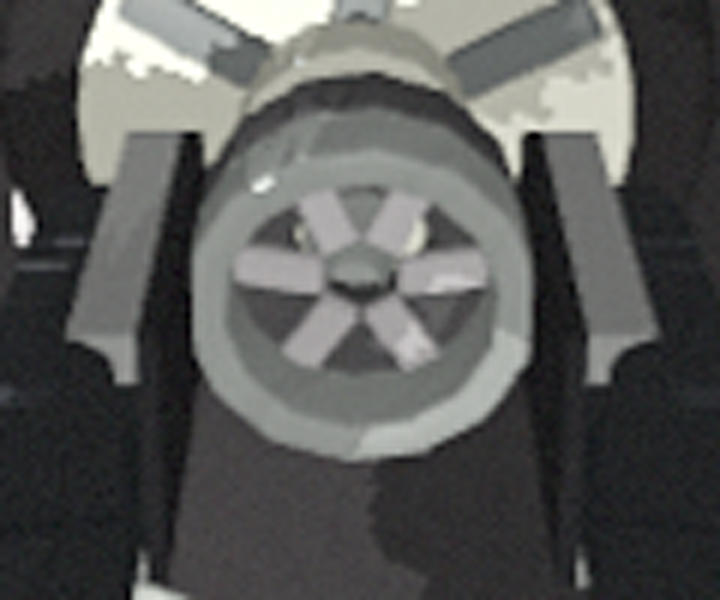

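The tip's end face shows within the tooth opening at (362,268) of the crop, so it is centred. Now I'll press down onto the teeth.

To row units: 0.008 m / 0.6 = 0.0133, 0.007 m / 0.6 = 0.0117.

Call:
move_arm([
  [[0,0,0.0017],0,0],
  [[0,0,0.0033],0,0],
  [[0,0,0.005],0,0],
  [[0,0,0.0067],0,0],
  [[0,0,0.0083],0,0],
  [[0,0,0.01],0,0],
  [[0,0,0.0117],0,0],
  [[0,0,0.0133],0,0],
  [[0,0,0.0133],0,0],
  [[0,0,0.0133],0,0],
])

```text
time: 7.65
eef_pos: [533.1, -83.7, 94.1]
tcp_rot: [-0.0, 0.979, 0.203, -0.0]
wrist_force: [-4.1, 0.4, -1.1]
gripper_width: 30.0
grasp_force: 59.7
```

To row units: 0.003 m / 0.6 = 0.005, 0.002 m / 0.6 = 0.0033.

Call:
move_arm([
  [[0,0,0.0017],0,0],
  [[0,0,0.0033],0,0],
  [[0,0,0.005],0,0],
  [[0,0,0.005],0,0],
  [[0,0,0.005],0,0],
])

```text
time: 8.07
eef_pos: [533.1, -83.6, 91.0]
tcp_rot: [-0.0, 0.979, 0.203, -0.0]
wrist_force: [-3.6, 0.1, -4.3]
gripper_width: 29.5
grasp_force: 59.5
```

To row units: 0.002 m / 0.6 = 0.0033, 0.001 m / 0.6 = 0.0017.

Call:
move_arm([
  [[0,0,0.0017],0,0],
  [[0,0,0.0033],0,0],
  [[0,0,0.0033],0,0],
  [[0,0,0.0033],0,0],
])

```text
time: 8.4
eef_pos: [533.1, -83.7, 89.0]
tcp_rot: [-0.0, 0.979, 0.203, -0.0]
wrist_force: [-3.3, -0.2, -5.2]
gripper_width: 29.7
grasp_force: 59.6
```

```bash
python3 - <<'E'
from plant import r
from h import *
g=r.camera("wrist")
s=r.observe();print(s["eef_pos"],s["wrist_force"],s["wrist_torque"],s["gripper_width"])
cv2.imwrite("pics/c6.png",cv2.resize(g[220:320,260:380,::-1],None,fx=6,fy=6,interpolation=2))
E
```

```text
[533.18133234 -83.62490133  89.03937694] [-3.23156859 -0.05107238 -5.7855317 ] [-0.00494077  0.72211145  0.01138373] 29.820633069277818
```

View pics/c6.png

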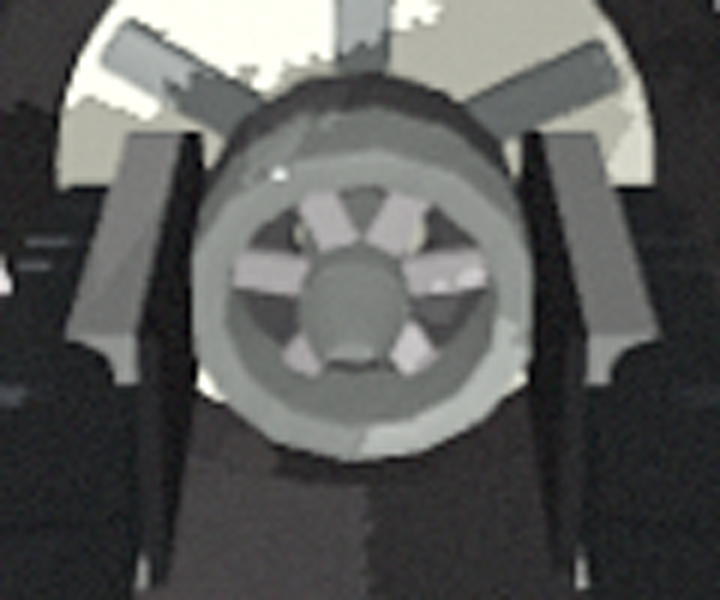

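The axle is through the teeth, with the tip at (350,355), and the nut hasn't slipped in the grip. Readings at rest are masked by friction, so I'll end each call while still moving.

Call:
move_arm([
  [[0,0,0.0008],0,0],
  [[0,0,0.0017],0,0],
  [[0,0,0.0025],0,0],
])

```text
time: 8.7
eef_pos: [533.3, -83.7, 88.1]
tcp_rot: [0.0, 0.979, 0.203, -0.0]
wrist_force: [-7.6, 1.3, 6.1]
gripper_width: 29.6
grasp_force: 60.8
```

To row units: 0.0015 m / 0.6 = 0.0025, 0.001 m / 0.6 = 0.0017.

Call:
move_arm([
  [[0,0,0.0008],0,0],
  [[0,0,0.0017],0,0],
  [[0,0,0.0025],0,0],
])

```text
time: 8.95
eef_pos: [533.4, -83.6, 86.8]
tcp_rot: [0.0, 0.979, 0.203, -0.0]
wrist_force: [-9.2, 0.8, 9.5]
gripper_width: 29.7
grasp_force: 61.1
```

To row units: 0.0015 m / 0.6 = 0.0025, -0.0003 m / 0.6 = -0.0005.

Call:
move_arm([
  [[-0.0005,-0.0002,0.0008],0,0],
  [[-0.0008,-0.0003,0.0017],0,0],
  [[-0.0012,-0.0005,0.0025],0,0],
])

```text
time: 9.2
eef_pos: [533.2, -83.7, 85.5]
tcp_rot: [0.0, 0.979, 0.203, 0.001]
wrist_force: [-4.5, -0.2, 7.9]
gripper_width: 29.5
grasp_force: 60.9
```

To row units: 0.0015 m / 0.6 = 0.0025, 0.001 m / 0.6 = 0.0017.

Call:
move_arm([
  [[-0.0003,-0.0002,0.0008],0,0],
  [[-0.0005,-0.0002,0.0017],0,0],
  [[-0.0005,-0.0002,0.0025],0,0],
])

```text
time: 9.45
eef_pos: [533.3, -83.7, 84.8]
tcp_rot: [0.0, 0.979, 0.203, 0.001]
wrist_force: [-11.1, 1.3, 32.1]
gripper_width: 29.7
grasp_force: 63.1
```

To row units: -0.0007 m / 0.6 = -0.0012.

Call:
move_arm([
  [[0,0,-0.0012],0,0],
])

```text
time: 9.53
eef_pos: [533.2, -83.7, 85.1]
tcp_rot: [0.0, 0.979, 0.203, 0.001]
wrist_force: [-3.9, -0.7, 3.0]
gripper_width: 29.8
grasp_force: 60.4
```

```bash
python3 - <<'E'
from plant import r
from h import *
import pickle
i=r.camera_info("wrist");s=r.observe();g=r.camera("wrist");pickle.dump(i,open("w7.pkl","wb"));cv2.imwrite("pics/w7.png",g[:,:,::-1])
print(s["eef_pos"],s["wrist_force"])
s=r.observe();print(s["eef_pos"],s["wrist_force"])
# white disc top/left/right extents at w6-like frames: contour widest extents of bright disc inside tyre
f=g[100:300,180:460].mean(2)
for v in range(150,260,10):
    row=g[v].mean(1);x=np.where(row[200:440]>85)[0]+200;print(v,x.min() if len(x) else None,x.max() if len(x) else None)
cv2.imwrite("pics/c7.png",cv2.resize(g[130:330,220:420,::-1],None,fx=3,fy=3,interpolation=2))
E
```

```text
[533.16737905 -83.65541126  85.11097466] [-3.90221352 -0.71892826  2.98469436]
[533.15601953 -83.6458632   85.03328913] [-4.97668407  0.19872015 10.80787409]
150 None None
160 255 386
170 255 387
180 256 386
190 256 385
200 256 384
210 256 382
220 257 381
230 273 364
240 270 368
250 269 368
```

To row units: 0.0003 m / 0.6 = 0.0005.

Call:
move_arm([
  [[0,0,0.0005],0,0],
  [[0,0,0.0005],0,0],
])

```text
time: 9.75
eef_pos: [533.2, -83.7, 85.0]
tcp_rot: [0.0, 0.979, 0.203, 0.001]
wrist_force: [-7.4, 0.7, 16.8]
gripper_width: 29.7
grasp_force: 61.9
```

To row units: 0.0003 m / 0.6 = 0.0005.

Call:
move_arm([
  [[0,0,0.0005],0,0],
  [[0,0,0.0005],0,0],
  [[0,0,0.0005],0,0],
])

```text
time: 10.0
eef_pos: [533.3, -83.7, 84.9]
tcp_rot: [0.0, 0.979, 0.203, 0.001]
wrist_force: [-9.1, -0.0, 22.5]
gripper_width: 29.6
grasp_force: 62.3
```

```bash
python3 - <<'E'
from plant import r
from h import *
import pickle
i=r.camera_info("wrist");s=r.observe();g=r.camera("wrist");print(s["eef_pos"],s["wrist_force"])
cv2.imwrite("pics/w8.png",g[:,:,::-1]);pickle.dump(i,open("w8.pkl","wb"))
a=cv2.imread("pics/w4.png")[170:290,250:390];b=g[150:270,250:390,::-1]
cv2.imwrite("pics/c8.png",np.hstack([cv2.resize(k,None,fx=2.85,fy=4.5,interpolation=2) if 0 else cv2.resize(k,None,fx=2.85,fy=2.85,interpolation=2) for k in(a,b)]))
E
```

```text
[533.3187069  -83.66041832  84.90349978] [-9.05678973e+00 -1.58272653e-02  2.24910573e+01]
```

View pics/c8.png

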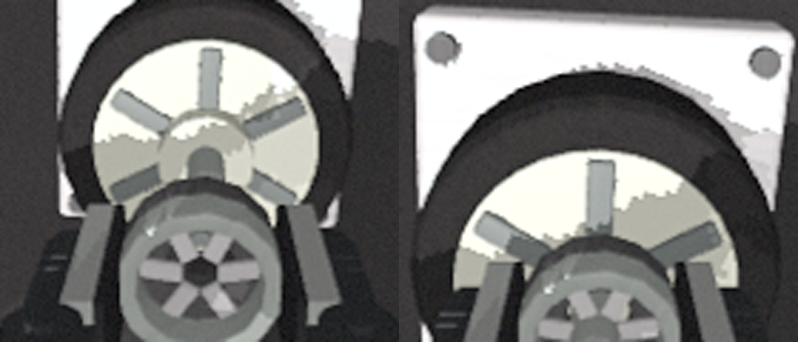

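Pushing another 0.3 mm raised the force by about 6 N, to 22.5 N, which is more than tooth drag alone. Comparing the disc's size in the two views (228 px wide against about 288 px in the crop) also suggests the wheel has moved about 3 mm down, so it is on its stop. I'll release while keeping light downward pressure.

To row units: 0.0002 m / 0.6 = 0.0003.

Call:
move_arm([
  [[0,0,0.0003],0,0],
  [[0,0,0.0003],0,0.5],
  [[0,0,0.0003],0,0.7],
  [[0,0,0.0003],0,0.8],
  [[0,0,0.0003],0,0.8],
  [[0,0,0.0003],0,0.8],
])

```text
time: 10.55
eef_pos: [532.6, -83.7, 83.2]
tcp_rot: [-0.0, 0.979, 0.203, 0.0]
wrist_force: [-0.8, 0.4, 0.4]
gripper_width: 68.6
grasp_force: 0.0
```

```bash
python3 - <<'E'
from plant import r
from h import *
s=r.observe();g=r.camera("wrist");print(s["eef_pos"],s["wrist_force"],s["gripper_width"])
cv2.imwrite("pics/w9.png",g[:,:,::-1])
a=cv2.imread("pics/w8.png",0);b=cv2.imread("pics/w9.png",0)
# shift of nut patch and of hub patch between before / after release
for n,(x0,y0,x1,y1) in {"nut":(296,240,346,292),"hub":(275,195,365,230),"block":(258,150,385,172)}.items():
    t=a[y0:y1,x0:x1];m=cv2.matchTemplate(b[y0-8:y1+8,x0-8:x1+8],t,cv2.TM_CCOEFF_NORMED);_,v,_,p=cv2.minMaxLoc(m)
    q=m[p[1]-1:p[1]+2,p[0]];d=(q[0]-q[2])/(2*(q[0]-2*q[1]+q[2])) if len(q)==3 else 0
    print(n,round(v,3),p[0]-8,round(p[1]-8+float(d),2))
E
```

```text
[532.56588196 -83.65303968  83.22826507] [-0.76378885  0.36273181  0.40790217] 68.60921891135013
nut 0.932 0 1.33
hub 0.99 0 -0.04
block 0.99 0 -0.69
```

Call:
move_arm([
  [[0,0,-0.0167],0,0.8],
  [[0,0,-0.0417],0,0.8],
  [[0.0022,-0.0028,-0.0667],0,0.8],
  [[0.0022,-0.0028,-0.0875],0,0.8],
  [[0.0022,-0.0028,-0.0875],0,0.8],
  [[0.0022,-0.0028,-0.0875],0,0.8],
  [[0.0022,-0.0028,-0.0875],0,0.8],
  [[0.0022,-0.0028,-0.0875],0,0.8],
])

```text
time: 11.27
eef_pos: [532.4, -81.6, 135.2]
tcp_rot: [-0.0, 0.979, 0.203, -0.0]
wrist_force: [-0.1, 0.6, -0.5]
gripper_width: 68.3
grasp_force: 0.0
```

```bash
python3 - <<'E'
from plant import r
from h import *
import pickle
i=r.camera_info("wrist");s=r.observe();g=r.camera("wrist");print(s["eef_pos"],s["wrist_force"])
cv2.imwrite("pics/w10.png",g[:,:,::-1]);pickle.dump(i,open("w10.pkl","wb"));w4=pickle.load(open("w4.pkl","rb"))
a=cv2.imread("pics/w4.png",0);b=cv2.imread("pics/w10.png",0)
for n,(x0,y0,x1,y1) in {"hubL":(278,178,308,222),"hubR":(332,178,366,222),"hubtop":(285,178,360,205),"blkL":(262,168,276,195),"blkR":(366,170,382,195)}.items():
    m=cv2.matchTemplate(b[y0-6:y1+6,x0-6:x1+6],a[y0:y1,x0:x1],cv2.TM_CCOEFF_NORMED);_,v,_,p=cv2.minMaxLoc(m)
    f=lambda q:float((q[0]-q[2])/(2*(q[0]-2*q[1]+q[2]))) if len(q)==3 else 0
    dx=f(m[p[1],p[0]-1:p[0]+2]);dy=f(m[p[1]-1:p[1]+2,p[0]])
    print(n,round(v,3),round(p[0]-6+dx,2),round(p[1]-6+dy,2))
c=np.array([531,-84,0])
for h in(20,68,65,68+22): print(h,proj(i,c+[0,0,h])-proj(w4,c+[0,0,h]),proj(i,c+[0,0,h]))
for k,img,inf in((4,a,w4),(10,b,i)):
    # disc left/right edges, subpixel, along several rows
    for v in(196,200,204):
        d=np.gradient(cv2.GaussianBlur(img,(3,3),0)[v].astype(float));L=270+np.argmax(d[270:300]);Rr=340+np.argmin(d[340:375]);
        sp=lambda p,d:p+(d[p-1]-d[p+1])/(2*(d[p-1]-2*d[p]+d[p+1]));print(k,v,round(sp(L,d),2),round(sp(Rr,d),2),round(sp(Rr,d)-sp(L,d),2))
m=(b[200:280,290:350]>0);print(b[225:262:4,300:342:3])
E
```

```text
[532.44615591 -81.62375082 135.19218283] [-0.11752065  0.60675685 -0.49145513]
hubL 0.974 0.33 -1.69
hubR 0.957 -0.39 -1.66
hubtop 0.987 -0.0 -1.69
blkL 0.995 -0.1 -0.38
blkR 0.998 0.09 -0.96
20 [ 0.0030914  -0.68259866] [321.35404878 199.97380395]
68 [-0.00780824 -0.72713077] [321.56552836 217.89060516]
65 [-0.00700401 -0.72418723] [321.54983786 216.56128683]
90 [-0.01436316 -0.74905046] [321.69393999 228.76979024]
4 196 270.03 373.12 103.09
4 200 270.01 373.08 103.07
4 204 286.2 357.34 71.14
10 196 269.83 373.12 103.29
10 200 269.89 373.08 103.19
10 204 285.54 357.87 72.33
[[179 142 190  77  72 134 166 140 157 171 183  77  84 172]
 [ 97 145 135 168 166 154 110 122 118 102 194 198 197 139]
 [ 93 145 117  75  71  97 122 125 128 124  72  90  67  88]
 [178 146 137  98  69 127 119 128 128 123 161  83 100 136]
 [177 159 149 114 119 183 142 181 176 169 172 109 109 181]
 [177 213 167 143 132 113 113 114 114 115 112 153 184 179]
 [200 212 211 206 174 180 188 175 184 187 186 179 224 229]
 [ 61  48  57 145 207 218 131 139 201 216 222 220  94  38]
 [ 65  63  61  63  59  68  40  42  43  49  46  47  45  48]
 [ 69  68  61  59  59  66  39  45  47  50  45  53  44  50]]
```

```bash
python3 -c "
from plant import r
print(r.close_job())"
```

```text
the job is handed in; nothing more can be done
None
```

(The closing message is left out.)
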